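# Snap the carrying handle onto the bin's sprung bar

### The arm

A 7-joint arm with a two-finger parallel gripper is mounted at the origin on the work surface. World frame = base frame: x ahead of the robot, y to its left, z up, the work surface at z = 0. Lengths are in m, angles in rad, forces in N, time in s.
With the tool pointing down it reaches from about 0.425 to 0.925 m from the base axis. Payload 6.8 kg.
Tool frame: the origin (TCP) lies on the centre line of the jaws, within the pads' length; the fingertips stand 11 mm ahead of it and the grasp point (between the pads) lies 8 mm behind it; z points along the fingers, y is the direction in which the jaws open and shut (so a half turn about z gives the same grasp; the last joint's range is limited). The gripper opens to 85 mm and grips with 20 to 120 N. Pads are 22 mm wide; open, the fingers measure 114 mm over their backs; the gripper's body (76 mm by 85 mm) begins 54 mm behind the grasp point. The pads swing forward as they close: fully open they stand 13 mm farther back than shut.
Start: joints at [1.084, 0.477, 0.022, 1.555, -0.011, 1.109, -0.083], TCP at [0.25, -0.627, 0.204] pointing down, gripper open.
Joint ranges: [-2.96, 2.96], [-0.34, 2.1], [-1.41, 1.46], [0.24, 2.44], [-1.37, 4.51], [0.17, 1.92], [-2.96, 2.96]. Speed limits (rad/s): [2.39, 2.39, 3.14, 3.14, 3.14, 3.14, 3.14].

### API

Orientations are given as a rotation vector (axis times angle).
In Python, from bench import r gives the robot as it stands.
- The arm moves only by the tool send_rows, never from a script. Its argument "deltas" is a list of rows, each a list of 7 numbers: the opening, from 0 (shut) to 1 (fully open), then the shift along the tool's x, y, z as a fraction of full scale, then the turn, a rotation vector about the tool's x, y, z as a fraction of full scale. In form: [[hand, x, y, z, ax, ay, az], ...]. A call has 1 to 20 rows; each row is the pose to reach, as a shift and turn from the pose commanded when the call began, along the tool's axes at that moment, turning the shorter way round; what a row does not reach only later rows make up. Full scale, the value 1, is 150 mm for a shift and 180 degrees for a turn. A row lasts 1/12 s, in which the tool goes at most 41.7 mm and 7.16 degrees, less where a joint would pass 70% of its speed; a pose out of reach is approached as far as the arm can. A call with a number of a shift or a turn outside -1 to 1 is refused whole. A call with a gripper value outside its range is refused whole. The fingers move at their own pace and stop on an object; "squeeze" is the grip in N (left out, the last holds). Time passes only in rows, so rows that repeat a pose let the fingers close. It gives the time, the measured TCP pose, the force and the opening at its end, in the units of the state.
- r.get_obs(): the state, without advancing time (a new reading comes with each control period).
- r.grab_frame(name): name is "side" or "top"; returns a dict with "pixels" (384x512x3 uint8, red, green, blue), "camera_matrix" (3x3 intrinsics, pixels), "rvec" (rotation vector, rad) and "tvec" (3), from world to camera coordinates, as OpenCV has them. Camera axes: x right, y down, z forward; pixel columns grow to the right and rows downward; lengths in m; the calibration is good to about 2 mm. A picture is of the moment at which its call begins. There is no depth.
- r.hand_in(): hands the job in, once; it reports no verdict.
The state is a dict: "clock": time; "joints": joint angles; "qvel": joint speeds; "tau": joint torques, N m; "tcp_pos": TCP position; "orientation": TCP orientation; "contact_force": force on the tool from outside, world axes, zero at the start; "moment": the same for the moment, N m; "grip_width": finger opening in m.
Only numpy, scipy, OpenCV 4.12 (cv2) and the standard library are available. Lean on these libraries where they do the work, as an engineer would, in place of code of your own. Each camera call takes 0.05 s, during which the arm holds its last target. There are 200 camera calls.

### The job

Take the red clip-on carrying handle out of its blue stand and push its hook straight down onto the brass crossbar of the aluminium bin until the yellow sprung latch flips shut underneath the bar; the bar is on springs at a height you must feel for, so push and pull by feel and never with more than 20 N. Then prove the catch with a light upward tug of about 10 N, held for half a second, so that the latch lifts the bar a little, and leave the handle hooked on the bar, resting on it, without disturbing anything else on the shelf.

Things in the scene. Friction and masses are not known exactly. Their poses are not given: they have to be found in the camera images.
- handle: Loose clip-on handle, 92 mm tall, about 0.2 to 0.3 kg, upright in its stand. Origin: centre of its underside; z up, y along the red grip (along the bar when fitted; a half turn is the same). Grip: 24 mm in x, 50 in y, z 66 to 92: take it from above across the 24 mm. Steel neck 20 mm in x (z 47 to 66). Steel hook below, 41 mm in x, 18 in y (z 0 to 47).
- handle_grip (a point): Centre of the red grip, 79 mm above the handle's underside.
- handle_seat (a point): Where the bar's centre lies when the hook is fully home: 32 mm above the handle's underside; axes as the handle's. The hook is an upside-down U: mouth flared to 29 mm in x at the very bottom, from z = 10 mm up a slot 17 mm wide in x, closed at z = 37 mm.
- latch (a joint): Yellow latch, 18.5 mm arm across the mouth, pivoted in the -x leg 10 mm above the underside. 0 = shut (stop), up to 1.3 rad folded up into the hook. Sprung shut; the bar folds it with 5 to 9 N. It snaps shut only when the bar is near the top of the slot (last 1 to 6 mm). Then the hook can still rise about 13 mm before the latch meets the bar from below.
- bin: Fixed closed aluminium bin, 140 x 126 mm (x, y), lid at 78 mm. Origin: centre of underside; z up, y along the crossbar. Two steel ears (y = -37, +37 mm; 24 mm wide in x, 6 thick, up to 160 mm) hold the bar, 68 mm clear between. 8 mm guard rods parallel to the bar at x = -28.5, +28.5 mm, heights 108 and 126 mm: the hook passes down between (49 mm clear) and leans on them when let go.
- bar_slot (a point): Middle of the ears' slot, 138 mm above the bin's underside; axes as the bin's. The bar (round, 10 mm thick, along y) lies exactly over or under this point, but its clamp may be set anywhere from 14 mm below to 14 mm above it, and this is not measured.
- bar (a joint): How far the sprung bar is pushed down from where its clamp holds it, in m (negative: pulled up); 0 at rest, 8 N per mm both ways, stops at -5 and +6 mm.
- stand: Fixed blue open-topped stand, 58 x 36 mm, 30 mm high, walls 5 mm and floor 5 mm, in which the handle stands. Origin: centre of its underside; axes as the handle's at the start.
- spice_box: Bystander: closed round steel spice box, 80 mm across, 45 mm high. Origin under its centre.
- cup: Bystander: yellow plastic measuring cup, 76 mm across, 75 mm high. Origin under its centre.
- jar: Bystander: green glass jar, 72 mm across, 110 mm high. Origin under its centre.
- sieve: Bystander: steel sieve, bowl 124 mm across and 45 mm high, handle along its x to 150 mm. Origin under the bowl's centre.
- oil: Bystander: amber bottle, 60 mm across, 190 mm high. Origin under its centre.
- bowl: Bystander: white bowl, 110 mm across, 45 mm high. Origin under its centre.
Mind the look-alikes: they are no part of the job. What is shaped like the handle but green or purple is not meant.

How it is judged:
By the outcome, as a careful person would: the job done as asked, in the order asked, and still so for the second after the job is handed in, with the robot touching nothing.
It also fails if it takes over 56 s, if anything falls off the work surface, if the arm or the gripper's body presses on something with over 40 N, if the wrist force passes 120 N, or if a joint passes its speed limit or range.

## Working session

There is one attempt and no reset: what is moved stays moved. The work goes in short steps, Python scripts to look and compute and a tool call to move; the robot and the scene stay as the last step left them, time stands still between calls to the robot, and variables do not carry over. Pictures are saved under pics/ and viewed, about 8 in all and at most 12, crops included, and the job is handed in when it is done.

Besides the shell and the picture viewer there is one more tool, called after "Call:" as a command line: name --pt "numbers of a row" for each row, then --argument value for the rest. send_rows: Moves the arm, as the interface text tells. Shift numbers are shares of 150 mm and turn numbers shares of 180 degrees, none past 1 either way. Its arguments: {"type":"object","properties":{"deltas":{"type":"array","items":{"type":"array","items":{"type":"number"}}},"squeeze":{"type":"number"}},"required":["deltas"]}

```bash
ls; mkdir -p pics; cat > h.py <<'E'
import numpy as np,cv2,pickle
from bench import r
def snap(n,tag):
    f=r.grab_frame(n); cv2.imwrite(f'pics/{tag}.png',cv2.cvtColor(f['pixels'],cv2.COLOR_RGB2BGR)); pickle.dump(f,open(f'pics/{tag}.pkl','wb')); return f
def ray(f,u,v):
    R=cv2.Rodrigues(np.array(f['rvec'],float))[0];t=np.array(f['tvec'],float).ravel();c=-R.T@t
    d=R.T@np.linalg.inv(f['camera_matrix'])@[u,v,1]; return c,d
def atz(f,u,v,z):
    c,d=ray(f,u,v); return c+d*(z-c[2])/d[2]
def tri(fa,a,fb,b):
    c1,d1=ray(fa,*a);c2,d2=ray(fb,*b);s=np.linalg.lstsq(np.c_[d1,-d2],c2-c1,rcond=None)[0]
    p,q=c1+d1*s[0],c2+d2*s[1];return (p+q)/2,np.linalg.norm(p-q)
def proj(f,p):
    return cv2.projectPoints(np.atleast_2d(np.array(p,float)),np.array(f['rvec'],float),np.array(f['tvec'],float),np.array(f['camera_matrix'],float),None)[0].reshape(-1,2)
def load(t): return pickle.load(open(f'pics/{t}.pkl','rb'))
E
python3 - <<'E'
from h import *
a=snap('top','t0');b=snap('side','s0')
im=np.hstack([cv2.imread('pics/t0.png'),cv2.imread('pics/s0.png')])
for n,f in(('t',a),('s',b)): print(n,ray(f,256,192),f['camera_matrix'][0,0])
print(r.get_obs())
E
```

```text
pics
t (array([0.43212444, 0.02801131, 1.34458836]), array([ 1.11055954e-01,  8.21813070e-04, -9.93931008e-01])) 423.74117937458476
s (array([-0.10687096,  0.67421257,  0.73147227]), array([ 0.59887939, -0.59654197, -0.53468976])) 412.2680879254602
{'clock': 0.1, 'joints': array([ 1.08389203,  0.47776556,  0.02234377,  1.55632342, -0.01154981,
        1.1092931 , -0.08309679]), 'qvel': array([-0.0020956 , -0.00030109,  0.00027792, -0.00351188,  0.00069199,
       -0.0010139 ,  0.00214768]), 'tau': array([ 5.15800493e-03, -5.97754383e+01,  1.61444653e+00, -2.81952435e+01,
        1.28854369e-02,  4.95900764e-03, -1.82648427e-05]), 'tcp_pos': array([ 0.24941398, -0.62662072,  0.20330302]), 'orientation': array([-3.08382419e+00, -5.91169446e-01,  6.11174873e-04]), 'contact_force': array([ 0.78876571, -0.57672389,  0.33326921]), 'moment': array([0.01579982, 0.0131606 , 0.03669432]), 'grip_width': 0.08556106763640603}
```

View pics/t0.png

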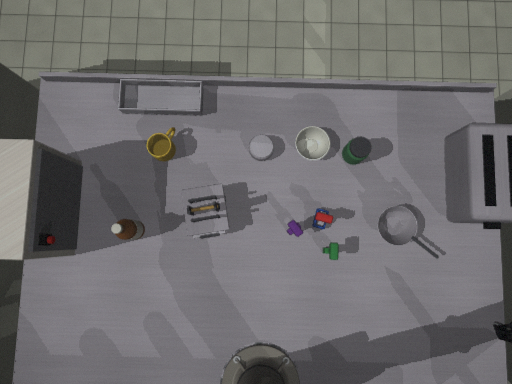

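View pics/s0.png

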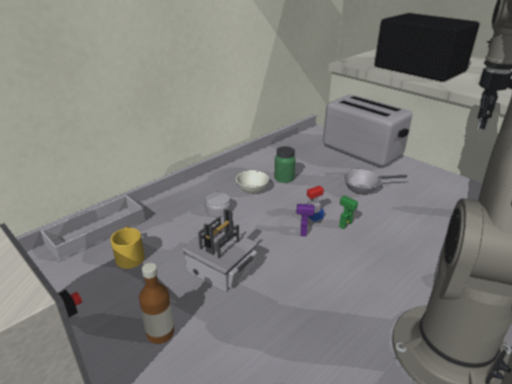

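The top view shows the candidates: red in the blue stand at (323,217), purple at (295,228) and green at (333,251). The bin is at (205,210) with its brass bar at about (204,209). In the side view red is at (316,192), purple at (305,212) and green at (348,210). I choose red and will check it in close crops.

```bash
python3 - <<'E'
import cv2,numpy as np
t=cv2.imread('pics/t0.png');s=cv2.imread('pics/s0.png')
c=lambda im,x,y,w,h,k:cv2.resize(im[y:y+h,x:x+w],None,fx=k,fy=k,interpolation=cv2.INTER_CUBIC)
A=c(t,300,195,50,37,8);B=c(t,175,178,62,62,6.4516)
C=c(s,290,175,50,37,8);D=c(s,180,205,85,85,4.7)
A=np.vstack([A,C])[:592];
BB=np.vstack([cv2.resize(B,(296,296)),cv2.resize(D,(296,296))])
cv2.imwrite('pics/c1.png',np.hstack([A,BB]))
print(A.shape,BB.shape)
E
```

```text
(592, 400, 3) (592, 296, 3)
```

View pics/c1.png

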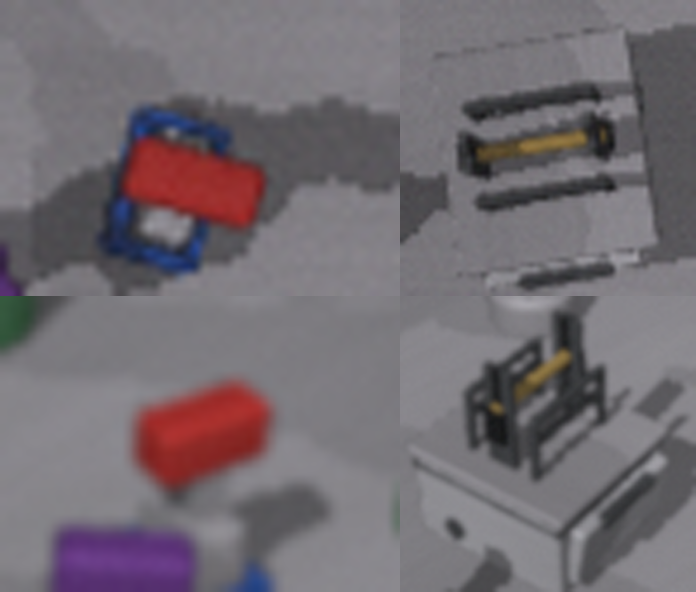

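The crops confirm the choice: the red grip sits in the blue stand. Corner pixels read off: red top, stand rim, bin lid and ears.

```bash
python3 - <<'E'
from h import *
f=load('t0');s=load('s0')
def P(pts,k,ox,oy): return [((u+.5)/k-.5+ox,(v+.5)/k-.5+oy) for u,v in pts]
def quad(name,px,z):
    q=np.array([atz(f,*p,z) for p in px]);e=np.roll(q,-1,0)-q
    print(name,q.mean(0).round(4),'len',np.linalg.norm(e,axis=1).round(4),'ang',np.degrees(np.arctan2(e[:,1],e[:,0])).round(1)); return q
quad('grip',P([(135,138),(265,170),(245,225),(122,195)],8,300,195),.097)
quad('stand',P([(138,107),(230,130),(195,272),(103,240)],8,300,195),.030)
quad('lid',P([(35,57),(225,30),(255,242),(60,275)],4.774,175,178),.078)
quad('ears',P([(66,130),(190,120),(213,155),(90,173)],4.774,175,178),.160)
for n,px,z in(('rodU',[(70,108),(198,92)],.126),('rodL',[(85,202),(213,183)],.126),('bar',[(77,155),(186,140)],.14)):
    q=np.array([atz(f,*p,z) for p in P(px,4.774,175,178)]);d=q[1]-q[0];print(n,q.mean(0).round(4),np.linalg.norm(d).round(3),np.degrees(np.arctan2(d[1],d[0])).round(1))
# colour checks
def cen(fr,lo,hi,box):
    h=cv2.cvtColor(fr['pixels'],cv2.COLOR_RGB2HSV);m=cv2.inRange(h,lo,hi)
    x,y,w,hh=box;mm=np.zeros_like(m);mm[y:y+hh,x:x+w]=m[y:y+hh,x:x+w];return mm
for fr,n,b in((f,'t',(300,195,50,40)),(s,'s',(290,175,50,37))):
    m=cen(fr,(0,120,80),(8,255,255),b)|cen(fr,(172,120,80),(180,255,255),b);c=np.argwhere(m)[:,::-1]
    print(n,c.mean(0),cv2.minAreaRect(c.astype(np.float32)))
    globals()['r'+n]=c.mean(0)
print('red tri',tri(f,rt,s,rs))
print('red t z.09',atz(f,*rt,.09))
bm=cen(f,(12,80,60),(28,255,255),(180,190,55,35));c=np.argwhere(bm)[:,::-1];bt=c.mean(0);print('brass',bt,cv2.minAreaRect(c.astype(np.float32)))
bm=cen(s,(12,80,60),(28,255,255),(190,210,60,50));c=np.argwhere(bm)[:,::-1];print(c.mean(0),len(c));print(tri(f,bt,s,c.mean(0)))
for fr in(f,s):print(proj(fr,[[.68,-.12,.08]]))
# tool axes
R=cv2.Rodrigues(r.get_obs()['orientation'])[0];print(R.round(3))
E
```

```text
grip [ 0.5015 -0.1715  0.097 ] len [0.0491 0.0216 0.0463 0.0216] ang [-102.5  160.2   77.7  -12.4]
stand [ 0.5031 -0.1724  0.03  ] len [0.0367 0.0568 0.0374 0.0535] ang [-102.7  166.4   72.2  -14.3]
lid [0.5185 0.1811 0.078 ] len [0.1207 0.1347 0.1226 0.1376] ang [ -80.4 -170.   101.     9.1]
ears [0.5162 0.1736 0.16  ] len [0.0728 0.0247 0.0726 0.0291] ang [ -84.  -144.9   99.8   31.4]
rodU [0.5455 0.1824 0.126 ] 0.078 -81.4
rodL [0.4899 0.1711 0.126 ] 0.078 -80.1
bar [0.5157 0.1809 0.14  ] 0.065 -80.7
t [323.65925926 217.34074074] ((323.6764831542969, 217.2941436767578), (16.97749137878418, 8.00367546081543), 14.03624439239502)
s [314.69178082 191.7739726 ] ((315.1000061035156, 191.8000030517578), (9.803061485290527, 16.760072708129883), 71.56505584716797)
red tri (array([ 0.50162889, -0.1746307 ,  0.08260518]), np.float64(0.001575537801036261))
red t z.09 [ 0.50183978 -0.17296059  0.09      ]
brass [202.91139241 208.01265823] ((203.969970703125, 207.78997802734375), (3.2526915073394775, 26.587217330932617), 81.8698959350586)
[219.12631579 228.02105263] 95
(array([0.51691685, 0.17924294, 0.12754133]), np.float64(0.003203841129864878))
[[305.95984251 158.31811686]]
[[258.49457641 177.01071195]]
[[ 0.929  0.37  -0.001]
 [ 0.37  -0.929  0.002]
 [-0.    -0.002 -1.   ]]
```

Call:
send_rows --pt "0.6 0.3 -0.24 0 0 0 -0.04" --pt "0.6 0.6 -0.48 0 0 0 -0.08" --pt "0.6 0.9 -0.73 0 0 0 -0.1" --pt "0.6 0.9 -0.73 0 0 0 -0.1" --pt "0.6 0.9 -0.73 0 0 0 -0.1" --pt "0.6 0.9 -0.73 0 0 0 -0.1" --pt "0.6 0.9 -0.73 0 0 0 -0.1"

```text
clock: 0.68
tcp_pos: [0.3346, -0.4753, 0.2042]
orientation: [-2.954, -1.068, 0.001]
contact_force: [-0.5, -0.7, -0.5]
grip_width: 0.0512
```

```bash
cat >> h.py <<'E'
def go(p,ydeg):
    o=r.get_obs();R=cv2.Rodrigues(o['orientation'])[0]
    a=np.radians(ydeg);y=np.array([np.cos(a),np.sin(a),0]);z=np.array([0,0,-1.]);T=np.c_[np.cross(y,z),y,z]
    print('t',o['clock'],'tcp',o['tcp_pos'].round(4),'F',o['contact_force'].round(2),'w',round(o['grip_width'],4),'q7',o['joints'][6].round(2),'shift',(R.T@(np.array(p)-o['tcp_pos'])/.15).round(4),'turn',(cv2.Rodrigues(R.T@T)[0].ravel()/np.pi).round(4))
E
python3 -c "
from h import *
go([.502,-.1725,.2],-13.5)"
```

```text
t 0.6833 tcp [ 0.3346 -0.4753  0.2042] F [-0.45 -0.71 -0.45] w 0.0512 q7 -0.06 shift [ 2.1493 -0.8381  0.027 ] turn [-1.000e-04  1.000e-04 -2.041e-01]
```

Call:
send_rows --pt "0.6 0.3 -0.12 0 0 0 -0.03" --pt "0.6 0.6 -0.24 0 0 0 -0.07" --pt "0.6 0.95 -0.37 0 0 0 -0.1" --pt "0.6 0.95 -0.37 0 0 0 -0.1" --pt "0.6 0.95 -0.37 0 0 0 -0.1" --pt "0.6 0.95 -0.37 0 0 0 -0.1"

```text
clock: 1.18
tcp_pos: [0.409, -0.342, 0.2041]
orientation: [2.751, 1.517, -0.0]
contact_force: [-0.5, -0.2, -0.4]
grip_width: 0.0511
```

```bash
python3 -c "
from h import *
go([.502,-.1725,.2],-13.5)"
```

```text
t 1.1833 tcp [ 0.409  -0.342   0.2041] F [-0.5  -0.18 -0.36] w 0.0511 q7 -0.05 shift [ 1.2865 -0.0788  0.0274] turn [ 0.000e+00  1.000e-04 -1.042e-01]
```

Call:
send_rows --pt "0.6 0.3 -0.02 0 0 0 -0.04" --pt "0.6 0.6 -0.04 0 0 0 -0.08" --pt "0.6 0.95 -0.06 0 0 0 -0.104" --pt "0.6 0.95 -0.06 0 0 0 -0.104" --pt "0.6 0.95 -0.06 0 0 0 -0.104" --pt "0.6 0.95 -0.06 0 0 0 -0.104"

```text
clock: 1.68
tcp_pos: [0.477, -0.2183, 0.204]
orientation: [2.47, 1.941, -0.001]
contact_force: [-0.3, -1.0, -0.5]
grip_width: 0.0511
```

```bash
python3 -c "
from h import *
go([.502,-.1725,.15],-13.5)"
```

```text
t 1.6833 tcp [ 0.477  -0.2183  0.204 ] F [-0.31 -0.99 -0.46] w 0.0511 q7 -0.03 shift [0.3364 0.0895 0.3594] turn [-0.0001  0.0002 -0.001 ]
```

Call:
send_rows --pt "0.6 0.17 0.045 0.1 0 0 0" --pt "0.6 0.336 0.09 0.2 0 0 0" --pt "0.6 0.336 0.09 0.3 0 0 0" --pt "0.6 0.336 0.09 0.3 0 0 0" --pt "0.6 0.336 0.09 0.3 0 0 0" --pt "0.6 0.336 0.09 0.3 0 0 0"

```text
clock: 2.18
tcp_pos: [0.5017, -0.1737, 0.1597]
orientation: [2.472, 1.937, -0.001]
contact_force: [-0.6, -0.4, 0.2]
grip_width: 0.0512
```

```bash
python3 - <<'E'
from h import *
go([.502,-.1725,.0755],-13.5)
snap('side','s1');snap('top','t1')
s=cv2.imread('pics/s1.png')[125:230,255:385];t=cv2.imread('pics/t1.png')[165:260,270:400]
cv2.imwrite('pics/c2.png',np.vstack([cv2.resize(s,None,fx=3,fy=3,interpolation=2),cv2.resize(t,None,fx=3,fy=3,interpolation=2)])[:600])
E
```

```text
t 2.1833 tcp [ 0.5017 -0.1737  0.1597] F [-0.58 -0.41  0.19] w 0.0512 q7 -0.16 shift [ 8.800e-03 -1.000e-04  5.612e-01] turn [ 0.0001  0.0004 -0.0019]
```

View pics/c2.png

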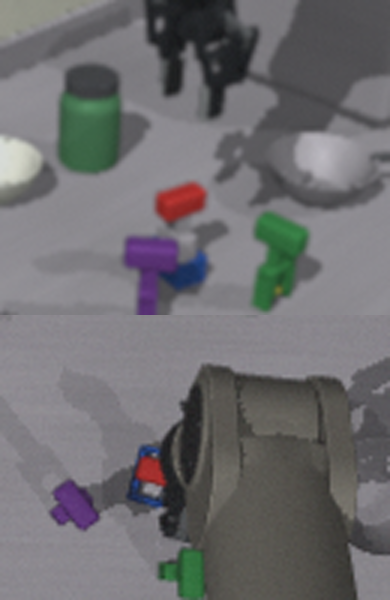

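```bash
python3 - <<'E'
from h import *
s=load('s1');t=load('t1');a=np.radians(-13.5);y=np.array([np.cos(a),np.sin(a),0])
c=np.array([.5017,-.1737,.1487])
for d in(.035,-.035): print(((proj(s,c+d*y)-[255,125])*3).round(0),((proj(t,c+d*y)-[270,165])*3+[0,315]).round(0))
E
```

```text
[[161. 127.]] [[181. 433.]]
[[207. 158.]] [[163. 505.]]
```

```bash
python3 - <<'E'
from h import *
f=snap('side','s2');d=cv2.absdiff(f['pixels'],load('s1')['pixels']).max(2)
print((d>25).sum(), r.get_obs()['tcp_pos'])
m=f['pixels'][125:190,290:350]
cv2.imwrite('pics/c3.png',cv2.resize(cv2.cvtColor(m,cv2.COLOR_RGB2BGR),None,fx=8,fy=8,interpolation=2))
E
```

```text
1 [ 0.50235596 -0.17237335  0.16013435]
```

View pics/c3.png

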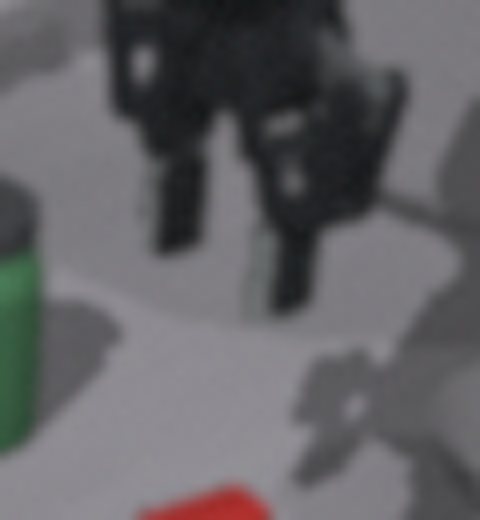

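```bash
python3 - <<'E'
from h import *
s=load('s2');t=load('t1')
for p in((312.5,156),(325.6,164.4),(319,160.3)):
  print(atz(s,*p,.149).round(4),atz(s,*p,.16).round(4),atz(s,*p,.18).round(4))
for z in(.15,.16,.17,.18,.19): print(z,proj(s,[.5023,-.1724,z]).round(1),proj(t,[.5023,-.1724,z]).round(1))
m=t['pixels'][185:260,300:350]
cv2.imwrite('pics/c4.png',cv2.resize(cv2.cvtColor(m,cv2.COLOR_RGB2BGR),None,fx=8,fy=8,interpolation=2))
E
```

```text
[ 0.5725 -0.2454  0.149 ] [ 0.5597 -0.228   0.16  ] [ 0.5363 -0.1964  0.18  ]
[ 0.5117 -0.2309  0.149 ] [ 0.5    -0.2138  0.16  ] [ 0.4787 -0.1827  0.18  ]
[ 0.5412 -0.2374  0.149 ] [ 0.529  -0.2202  0.16  ] [ 0.5067 -0.1889  0.18  ]
0.15 [[315.7 172. ]] [[326.9 216.1]]
0.16 [[316.  168.9]] [[327.5 215.9]]
0.17 [[316.3 165.9]] [[328.1 215.7]]
0.18 [[316.6 162.7]] [[328.7 215.5]]
0.19 [[316.9 159.6]] [[329.3 215.3]]
```

View pics/c4.png

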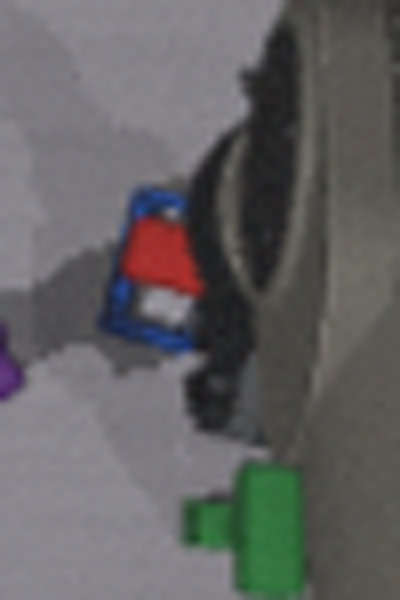

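Call:
send_rows --pt "0.6 0 0 0.1 0 0 0" --pt "0.6 0 0 0.2 0 0 0" --pt "0.6 0 0 0.3 0 0 0" --pt "0.6 0 0 0.3 0 0 0" --pt "0.6 0 0 0.3 0 0 0"

```text
clock: 2.75
tcp_pos: [0.5019, -0.1711, 0.1144]
orientation: [-2.469, -1.942, 0.001]
contact_force: [-0.4, -0.5, -0.3]
grip_width: 0.0515
```

```bash
python3 - <<'E'
from h import *
go([.502,-.1725,.0755],-13.5)
f=snap('side','s3')
c=r.get_obs()['tcp_pos']
print((proj(f,[c+[0,0,-.011],c,[.502,-.1725,.097]])-[285,145])*8)
m=f['pixels'][145:215,285:345]
cv2.imwrite('pics/c5.png',cv2.resize(cv2.cvtColor(m,cv2.COLOR_RGB2BGR),None,fx=8,fy=8,interpolation=2))
E
```

```text
t 2.75 tcp [ 0.5019 -0.1711  0.1144] F [-0.41 -0.46 -0.34] w 0.0515 q7 -0.19 shift [-0.0087  0.0032  0.259 ] turn [-0.0003  0.     -0.0006]
[[232.08532512 326.88401001]
 [234.59275143 300.99264882]
 [234.17068494 342.58165455]]
```

View pics/c5.png

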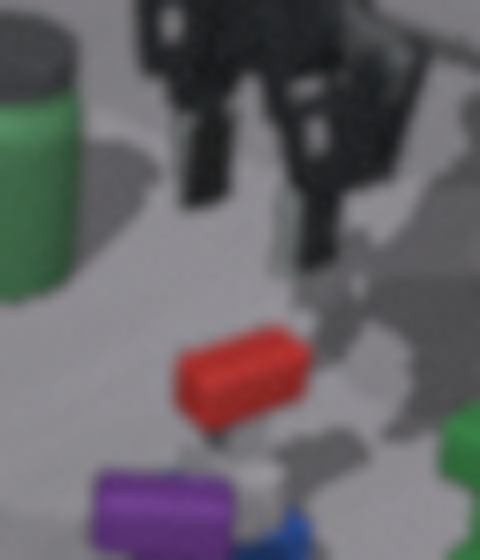

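Call:
send_rows --pt "0.6 0 0 0.06 0 0 0" --pt "0.6 0 0 0.12 0 0 0" --pt "0.6 0 0 0.18 0 0 0" --pt "0.6 0 0 0.25 0 0 0" --pt "0.6 0 0 0.25 0 0 0" --pt "0.6 0 0 0.25 0 0 0"

```text
clock: 3.3
tcp_pos: [0.5015, -0.1704, 0.0757]
orientation: [-2.467, -1.942, 0.002]
contact_force: [0.9, 0.9, 0.1]
grip_width: 0.0513
```

```bash
python3 - <<'E'
from h import *
go([.502,-.1725,.0755],-13.5)
f=snap('side','s4')
c=r.get_obs()['tcp_pos']
print((proj(f,[c+[0,0,-.011],c,[.502,-.1725,.097]])-[285,145])*8)
m=f['pixels'][145:215,285:345]
cv2.imwrite('pics/c6.png',cv2.resize(cv2.cvtColor(m,cv2.COLOR_RGB2BGR),None,fx=8,fy=8,interpolation=2))
E
```

```text
t 3.3 tcp [ 0.5015 -0.1704  0.0757] F [0.9  0.9  0.15] w 0.0513 q7 -0.22 shift [-0.0126  0.0065  0.0015] turn [-0.0007 -0.0001 -0.0004]
[[223.59780185 417.21913449]
 [226.02353847 392.18422472]
 [234.17068494 342.58165455]]
```

View pics/c6.png

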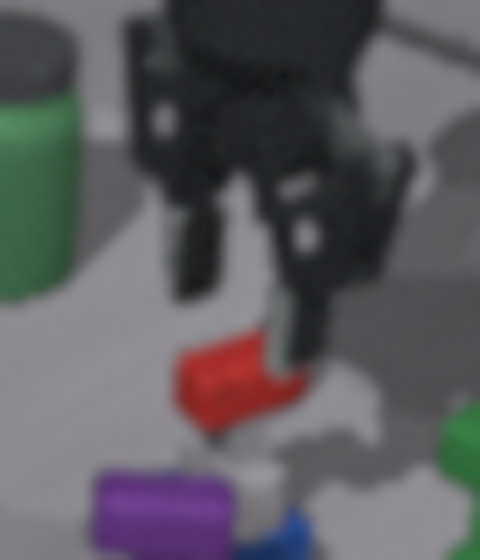

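The side view shows fingers straddling the red grip, but they look about 30 mm higher than the state says. Closing here will show which is right.

Call:
send_rows --pt "0 0 0 0 0 0 0" --pt "0 0 0 0 0 0 0" --pt "0 0 0 0 0 0 0" --pt "0 0 0 0 0 0 0" --pt "0 0 0 0 0 0 0" --pt "0 0 0 0 0 0 0" --squeeze 30

```text
clock: 3.85
tcp_pos: [0.5023, -0.1707, 0.0769]
orientation: [2.468, 1.943, 0.0]
contact_force: [0.9, 0.4, -0.2]
grip_width: -0.0002
```

```bash
python3 - <<'E'
from h import *
f=snap('side','s5');t=snap('top','t5')
c=r.get_obs()['tcp_pos']
m=f['pixels'][145:210,285:350];n=t['pixels'][185:250,300:365]
cv2.imwrite('pics/c7.png',cv2.resize(cv2.cvtColor(np.hstack([m,n]),cv2.COLOR_RGB2BGR),None,fx=6,fy=6,interpolation=2))
print((proj(f,c+[0,0,-.011])-[285,145])*6,(proj(t,[c,c+[0,0,.1],c+[0,0,.2]])-[300-65,185])*6)
E
```

```text
[[167.69788124 311.88097113]] [[523.19741013 194.47909846]
 [557.35548845 183.25800544]
 [597.85529793 169.95362322]]
```

View pics/c7.png

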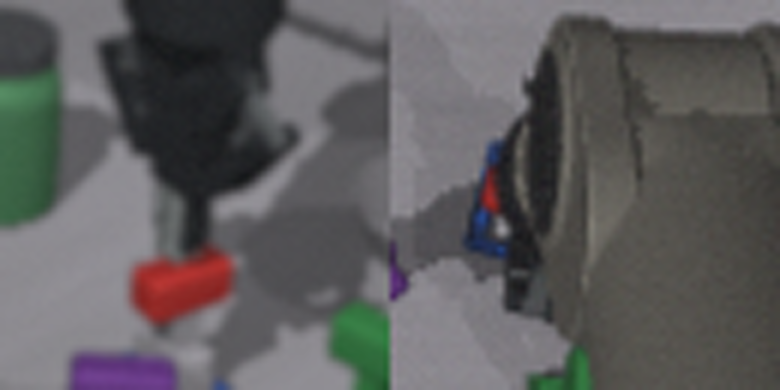

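Call:
send_rows --pt "0 0 0 0.013 0 0 0" --pt "0 0 0 0.027 0 0 0" --pt "0 0 0 0.027 0 0 0"

```text
clock: 4.2
tcp_pos: [0.5019, -0.1706, 0.0721]
orientation: [-2.468, -1.943, 0.001]
contact_force: [-0.1, -0.5, -0.3]
grip_width: 0.0002
```

Call:
send_rows --pt "0 0 0 0.013 0 0 0" --pt "0 0 0 0.013 0 0 0" --pt "0 0 0 0.013 0 0 0"

```text
clock: 4.45
tcp_pos: [0.5021, -0.1707, 0.0705]
orientation: [-2.468, -1.943, 0.0]
contact_force: [0.3, 0.2, -0.6]
grip_width: 0.0003
```

Call:
send_rows --pt "0 0 0 0.013 0 0 0" --pt "0 0 0 0.013 0 0 0" --pt "0 0 0 0.013 0 0 0"

```text
clock: 4.7
tcp_pos: [0.5031, -0.1707, 0.07]
orientation: [2.467, 1.943, 0.001]
contact_force: [-2.5, 0.6, 10.7]
grip_width: 0.0001
```

Call:
send_rows --pt "0 0 0 -0.08 0 0 0" --pt "0.6 0 0 -0.16 0 0 0" --pt "0.6 0 0 -0.16 0 0 0" --pt "0.6 0 0 -0.16 0 0 0" --pt "0.6 0 0 -0.16 0 0 0" --pt "0.6 0 0 -0.16 0 0 0" --pt "0.6 0 0 -0.16 0 0 0"

```text
clock: 5.28
tcp_pos: [0.5018, -0.1706, 0.0923]
orientation: [-2.468, -1.943, 0.001]
contact_force: [-0.3, 0.2, -0.6]
grip_width: 0.0512
```

Call:
send_rows --pt "0.6 -0.01 0 0.05 0 0 0" --pt "0.6 -0.01 0 0.1 0 0 0" --pt "0.6 -0.01 0 0.15 0 0 0" --pt "0.6 -0.01 0 0.2 0 0 0" --pt "0.6 -0.01 0 0.2 0 0 0"

```text
clock: 5.7
tcp_pos: [0.5004, -0.1718, 0.0606]
orientation: [-2.466, -1.942, 0.003]
contact_force: [-0.7, -0.0, 0.1]
grip_width: 0.0511
```

Call:
send_rows --pt "0.6 0 0 0.03 0 0 0" --pt "0.6 0 0 0.06 0 0 0" --pt "0.6 0 0 0.09 0 0 0" --pt "0.6 0 0 0.12 0 0 0" --pt "0.6 0 0 0.15 0 0 0" --pt "0.6 0 0 0.17 0 0 0" --pt "0.6 0 0 0.17 0 0 0"

```text
clock: 6.28
tcp_pos: [0.5014, -0.172, 0.0365]
orientation: [-2.468, -1.943, 0.001]
contact_force: [0.7, -0.2, -0.7]
grip_width: 0.0512
```

```bash
python3 - <<'E'
from h import *
go([.502,-.1725,.036],-13.5)
f=snap('side','s6')
m=f['pixels'][145:215,285:345]
cv2.imwrite('pics/c8.png',cv2.resize(cv2.cvtColor(m,cv2.COLOR_RGB2BGR),None,fx=8,fy=8,interpolation=2))
E
```

```text
t 6.2833 tcp [ 0.5014 -0.172   0.0365] F [ 0.72 -0.22 -0.69] w 0.0512 q7 -0.25 shift [-0.0022  0.0046  0.0036] turn [-0.0004 -0.     -0.0004]
```

View pics/c8.png

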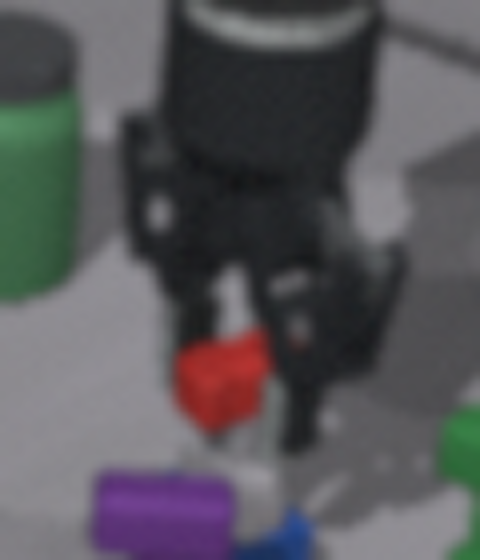

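Fingers straddle the grip, centred along it. The side camera and the touch both put the gripper about 38 mm above the z reading, so I work with that offset.

Call:
send_rows --pt "0.1 0 0 0 0 0 0" --pt "0.1 0 0 0 0 0 0" --pt "0.1 0 0 0 0 0 0" --pt "0.1 0 0 0 0 0 0" --pt "0.1 0 0 0 0 0 0" --pt "0.1 0 0 0 0 0 0" --squeeze 60

```text
clock: 6.83
tcp_pos: [0.5022, -0.1722, 0.0376]
orientation: [2.468, 1.943, 0.001]
contact_force: [-0.1, 0.2, 3.1]
grip_width: 0.0232
```

Call:
send_rows --pt "0.1 0 0 -0.03 0 0 0" --pt "0.1 0 0 -0.06 0 0 0" --pt "0.1 0 0 -0.1 0 0 0" --pt "0.1 0 0 -0.15 0 0 0" --pt "0.1 0 0 -0.2 0 0 0" --pt "0.1 0 0 -0.2 0 0 0"

```text
clock: 7.33
tcp_pos: [0.5031, -0.1725, 0.0691]
orientation: [2.467, 1.942, 0.003]
contact_force: [0.1, 0.6, -2.3]
grip_width: 0.023
```

Call:
send_rows --pt "0.1 0 0 -0.2 0 0 0" --pt "0.1 0 0 -0.4 0 0 0" --pt "0.1 0 0 -0.6 0 0 0" --pt "0.1 0 0 -0.8 0 0 0" --pt "0.1 0 0 -1.0 0 0 0" --pt "0.1 0 0 -1.0 0 0 0" --pt "0.1 0 0 -1.0 0 0 0"

```text
clock: 7.92
tcp_pos: [0.503, -0.1724, 0.219]
orientation: [2.466, 1.941, 0.003]
contact_force: [0.0, -0.8, -2.5]
grip_width: 0.0228
```

```bash
python3 -c "
from h import *
go([.517,.18,.222],9.5)"
```

```text
t 7.9167 tcp [ 0.503  -0.1724  0.219 ] F [ 0.   -0.78 -2.51] w 0.0228 q7 -0.13 shift [ 2.3057 -0.4609 -0.023 ] turn [ 0.0012  0.0004 -0.1283]
```

Call:
send_rows --pt "0.1 0.15 -0.03 -0.02 0 0 0" --pt "0.1 0.35 -0.07 -0.02 0 0 -0.01" --pt "0.1 0.57 -0.11 -0.02 0 0 -0.02" --pt "0.1 0.8 -0.16 -0.02 0 0 -0.03" --pt "0.1 1.0 -0.2 -0.02 0 0 -0.04" --pt "0.1 1.0 -0.2 -0.02 0 0 -0.04"

```text
clock: 8.42
tcp_pos: [0.5068, -0.0116, 0.219]
orientation: [-2.327, -2.105, -0.001]
contact_force: [0.5, 0.1, -2.3]
grip_width: 0.0227
```

```bash
python3 -c "
from h import *
go([.517,.18,.222],9.5)"
```

```text
t 8.4167 tcp [ 0.5068 -0.0116  0.219 ] F [ 0.5   0.13 -2.31] w 0.0227 q7 -0.32 shift [ 1.2776 -0.0597 -0.0158] turn [-0.0006 -0.0012 -0.0846]
```

Call:
send_rows --pt "0.1 0.2 -0.01 -0.03 0 0 -0.02" --pt "0.1 0.4 -0.02 -0.03 0 0 -0.04" --pt "0.1 0.6 -0.03 -0.03 0 0 -0.06" --pt "0.1 0.8 -0.04 -0.03 0 0 -0.084" --pt "0.1 0.95 -0.045 -0.03 0 0 -0.084" --pt "0.1 0.95 -0.045 -0.03 0 0 -0.084" --pt "0.1 0.95 -0.045 -0.03 0 0 -0.084"

```text
clock: 9.0
tcp_pos: [0.5159, 0.1241, 0.2231]
orientation: [-2.041, -2.386, 0.003]
contact_force: [0.1, -0.3, -2.8]
grip_width: 0.0232
```

```bash
python3 -c "
from h import *
go([.517,.18,.222],9.5)"
```

```text
t 9.0 tcp [0.5159 0.1241 0.2231] F [ 0.14 -0.35 -2.75] w 0.0232 q7 -0.37 shift [0.3672 0.0651 0.0075] turn [-0.0009 -0.0001 -0.0033]
```

Call:
send_rows --pt "0.1 0.12 0.02 0 0 0 0" --pt "0.1 0.25 0.04 0 0 0 0" --pt "0.1 0.37 0.065 0 0 0 -0.003" --pt "0.1 0.37 0.065 0 0 0 -0.003" --pt "0.1 0.37 0.065 0 0 0 -0.003" --pt "0.1 0.37 0.065 0 0 0 -0.003"

```text
clock: 9.5
tcp_pos: [0.5181, 0.1773, 0.2238]
orientation: [-2.037, -2.392, 0.003]
contact_force: [0.8, -0.2, -1.4]
grip_width: 0.0233
```

```bash
python3 - <<'E'
from h import *
go([.517,.18,.222],9.5)
f=snap('side','s7');t=snap('top','t7')
m=f['pixels'][165:265,170:270];n=t['pixels'][165:265,165:265]
cv2.imwrite('pics/c9.png',cv2.resize(cv2.cvtColor(np.hstack([m,n]),cv2.COLOR_RGB2BGR),None,fx=4,fy=4,interpolation=2))
h=cv2.cvtColor(f['pixels'],cv2.COLOR_RGB2HSV);mk=(cv2.inRange(h,(0,120,60),(8,255,255))|cv2.inRange(h,(172,120,60),(180,255,255)));mk[:, :150]=0;mk[:,290:]=0
c=np.argwhere(mk)[:,::-1];print(len(c),c.min(0),c.max(0),c.mean(0))
# predicted model: seat axis etc.
o=r.get_obs();p=o['tcp_pos'];und=p+[0,0,-.0326]
a=np.radians(9.5);ex=np.array([np.cos(a),np.sin(a),0]);ey=np.array([-ex[1],ex[0],0]);ez=np.array([0,0,1])
for nm,L in(('grip',[(x,y,z) for x in(-.012,.012) for y in(-.025,.025) for z in(.066,.092)]),('hook',[(x,y,z) for x in(-.0205,.0205) for y in(-.009,.009) for z in(0,.047)])):
  q=proj(f,[und+x*ex+y*ey+z*ez for x,y,z in L]);print(nm,((q-[170,165])*4).round(0).tolist())
E
```

```text
t 9.5 tcp [0.5181 0.1773 0.2238] F [ 0.77 -0.19 -1.44] w 0.0233 q7 -0.47 shift [ 0.019  -0.0046  0.0118] turn [-0.0005  0.0004 -0.0019]
130 [208 169] [218 185] [212.8        177.46153846]
grip [[230.0, 53.0], [229.0, 13.0], [172.0, 90.0], [170.0, 49.0], [198.0, 40.0], [196.0, 0.0], [140.0, 76.0], [137.0, 35.0]]
hook [[227.0, 166.0], [225.0, 98.0], [207.0, 181.0], [204.0, 111.0], [174.0, 143.0], [170.0, 75.0], [154.0, 157.0], [149.0, 88.0]]
```

View pics/c9.png

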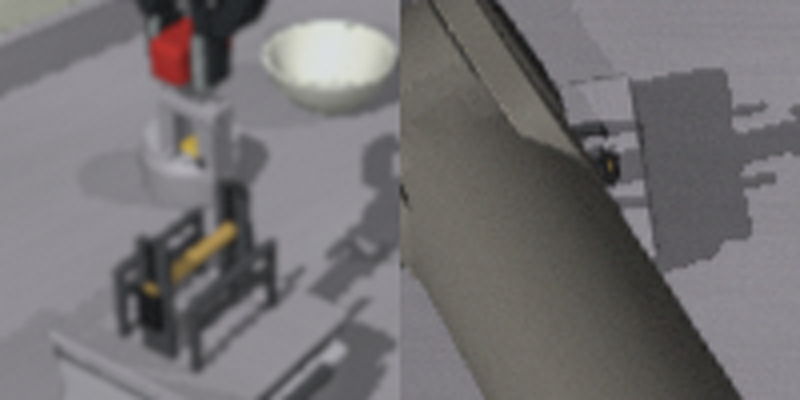

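The hook hangs above the bar, aligned with it, with the yellow latch visible inside. I'll check the lateral offset by comparing the projected bin model with the corners I read.

```bash
python3 - <<'E'
from h import *
from scipy.optimize import least_squares
f=load('s0');t=load('t0')
def bin_(p,L):
    a=p[2];ex=np.array([np.cos(a),np.sin(a),0]);ey=np.array([-ex[1],ex[0],0]);return [np.array([p[0],p[1],0])+x*ex+y*ey+[0,0,z] for x,y,z in L]
L=[(-.07,.063,.078),(-.07,-.063,.078),(.07,.063,.078)]
D=lambda u,v:((u-400+.5)/3.482-.5+180,(v-296+.5)/3.482-.5+205)
so=np.array([D(565,525),D(690,415),D(412,450)])
Lt=[(.07,.063,.078),(.07,-.063,.078),(-.07,-.063,.078),(-.07,.063,.078)]
to=np.array([((u+.5)/4.774-.5+175,(v+.5)/4.774-.5+178) for u,v in[(35,57),(225,30),(255,242),(60,275)]])
p0=[.517,.18,np.radians(9.5)]
print('side res',(so-proj(f,bin_(p0,L))).round(1).tolist());print('top res',(to-proj(t,bin_(p0,Lt))).round(1).tolist())
g=lambda p:np.r_[(so-proj(f,bin_(p,L))).ravel(),(to-proj(t,bin_(p,Lt))).ravel()]
q=least_squares(g,p0).x;print('fit both',q[:2].round(4),np.degrees(q[2]).round(2))
gs=lambda p:(so-proj(f,bin_(p,L))).ravel();q2=least_squares(gs,p0).x;print('side only',q2[:2].round(4),np.degrees(q2[2]).round(2))
# ears and rods in side, crop c9 coords
E=bin_(p0,[(x,y,.160) for x in(-.012,.012) for y in(-.04,-.034,.034,.04)]);print('ears c9',((proj(f,E)-[170,165])*4).round(0).tolist())
Rr=bin_(p0,[(x,y,.126) for x in(-.0285,.0285) for y in(-.037,.037)]);print('rods c9',((proj(f,Rr)-[170,165])*4).round(0).tolist())
h=cv2.cvtColor(load('s7')['pixels'],cv2.COLOR_RGB2HSV);m=cv2.inRange(h,(12,80,60),(28,255,255));m[:218]=0;m[245:]=0;m[:,:195]=0;m[:,240:]=0
c=np.argwhere(m)[:,::-1];print('brass',((c-[170,165])*4).mean(0),((c-[170,165])*4).min(0),((c-[170,165])*4).max(0),len(c))
for z in(.124,.13,.138,.145,.152): print(z,((proj(f,bin_(p0,[(0,-.034,z),(0,0,z),(0,.034,z)]))-[170,165])*4).round(0).tolist())
E
```

```text
side res [[2.4, 0.4], [6.0, -3.0], [2.5, 2.5]]
top res [[0.6, 0.0], [-1.2, 0.2], [-1.0, -1.6], [0.2, -0.7]]
fit both [0.5148 0.1774] 10.94
side only [0.5111 0.1747] 11.02
ears c9 [[249.0, 184.0], [243.0, 189.0], [168.0, 244.0], [161.0, 249.0], [218.0, 171.0], [212.0, 175.0], [137.0, 229.0], [130.0, 234.0]]
rods c9 [[268.0, 242.0], [189.0, 304.0], [196.0, 209.0], [116.0, 267.0]]
brass [196.95049505 251.76237624] [144 220] [232 292] 101
0.124 [[229.0, 230.0], [193.0, 257.0], [156.0, 285.0]]
0.13 [[229.0, 222.0], [193.0, 249.0], [155.0, 277.0]]
0.138 [[228.0, 211.0], [192.0, 238.0], [154.0, 266.0]]
0.145 [[228.0, 202.0], [192.0, 229.0], [154.0, 257.0]]
0.152 [[227.0, 193.0], [191.0, 219.0], [153.0, 247.0]]
```

Relative to the bin, the held handle is centred across the bar within about 1–2 mm and about 8 mm toward -y along it. I'll correct that as I descend. The bar shows at z ≈ 0.131.

Call:
send_rows --pt "0.1 0.055 0 0 0 0 0" --pt "0.1 0.055 0 0.06 0 0 0" --pt "0.1 0.055 0 0.12 0 0 0" --pt "0.1 0.055 0 0.18 0 0 0" --pt "0.1 0.055 0 0.24 0 0 0" --pt "0.1 0.055 0 0.3 0 0 0" --pt "0.1 0.055 0 0.3 0 0 0" --pt "0.1 0.055 0 0.3 0 0 0"

```text
clock: 10.27
tcp_pos: [0.5165, 0.1873, 0.1789]
orientation: [-2.034, -2.393, 0.002]
contact_force: [1.3, 0.6, -1.7]
grip_width: 0.0234
```

```bash
python3 - <<'E'
from h import *
go([.516,.186,.16],9.5)
f=snap('side','s8')
E
```

```text
t 10.2667 tcp [0.5165 0.1873 0.1789] F [ 1.32  0.6  -1.67] w 0.0234 q7 -0.52 shift [-0.0079 -0.0044  0.126 ] turn [-0.0005  0.0001 -0.0012]
```

Call:
send_rows --pt "0.1 0 0 0.015 0 0 0" --pt "0.1 0 0 0.03 0 0 0" --pt "0.1 0 0 0.045 0 0 0" --pt "0.1 0 0 0.06 0 0 0" --pt "0.1 0 0 0.06 0 0 0"

```text
clock: 10.73
tcp_pos: [0.5167, 0.1874, 0.1703]
orientation: [-2.034, -2.394, 0.001]
contact_force: [-0.8, 0.0, -2.2]
grip_width: 0.0234
```

Call:
send_rows --pt "0.1 0 0 0.01 0 0 0" --pt "0.1 0 0 0.02 0 0 0" --pt "0.1 0 0 0.03 0 0 0" --pt "0.1 0 0 0.03 0 0 0"

```text
clock: 11.07
tcp_pos: [0.5168, 0.1875, 0.1659]
orientation: [-2.034, -2.394, 0.001]
contact_force: [-1.3, -0.6, -2.0]
grip_width: 0.0233
```

Call:
send_rows --pt "0.1 0 0 0.01 0 0 0" --pt "0.1 0 0 0.02 0 0 0" --pt "0.1 0 0 0.03 0 0 0" --pt "0.1 0 0 0.03 0 0 0"

```text
clock: 11.4
tcp_pos: [0.5167, 0.1874, 0.1614]
orientation: [-2.034, -2.394, 0.001]
contact_force: [-0.5, 0.0, -1.7]
grip_width: 0.023
```

Call:
send_rows --pt "0.1 0 0 0.01 0 0 0" --pt "0.1 0 0 0.02 0 0 0" --pt "0.1 0 0 0.02 0 0 0"

```text
clock: 11.65
tcp_pos: [0.5168, 0.1874, 0.1584]
orientation: [-2.034, -2.394, 0.001]
contact_force: [0.0, -0.1, -2.3]
grip_width: 0.0234
```

Call:
send_rows --pt "0.1 0 0 0.01 0 0 0" --pt "0.1 0 0 0.02 0 0 0" --pt "0.1 0 0 0.02 0 0 0"

```text
clock: 11.9
tcp_pos: [0.5168, 0.1874, 0.1554]
orientation: [-2.034, -2.394, 0.001]
contact_force: [-0.5, -0.4, -2.2]
grip_width: 0.0233
```

Call:
send_rows --pt "0.1 0 0 0.01 0 0 0" --pt "0.1 0 0 0.02 0 0 0" --pt "0.1 0 0 0.02 0 0 0"

```text
clock: 12.15
tcp_pos: [0.5171, 0.1877, 0.1531]
orientation: [2.034, 2.394, 0.001]
contact_force: [-0.8, -1.2, 3.3]
grip_width: 0.0233
```

Call:
send_rows --pt "0.1 0 0 0.005 0 0 0" --pt "0.1 0 0 0.01 0 0 0" --pt "0.1 0 0 0.01 0 0 0"

```text
clock: 12.4
tcp_pos: [0.5172, 0.1877, 0.1516]
orientation: [2.034, 2.394, 0.001]
contact_force: [-0.6, -0.3, 5.2]
grip_width: 0.0234
```

```bash
python3 -c "
from h import *
go([.516,.186,.16],9.5);print(r.get_obs()['moment'])"
```

```text
t 12.4 tcp [0.5172 0.1877 0.1516] F [-0.64 -0.31  5.21] w 0.0234 q7 -0.55 shift [-0.0099 -0.0096 -0.0563] turn [ 0.0002 -0.     -0.0012]
[-0.17752498  0.34151693 -0.02572556]
```

Call:
send_rows --pt "0.1 0 0 0.007 0 0 0" --pt "0.1 0 0 0.014 0 0 0" --pt "0.1 0 0 0.014 0 0 0"

```text
clock: 12.65
tcp_pos: [0.5175, 0.1878, 0.1496]
orientation: [2.034, 2.393, 0.002]
contact_force: [-1.5, -0.1, 6.3]
grip_width: 0.0231
```

Call:
send_rows --pt "0.1 0 0 0.007 0 0 0" --pt "0.1 0 0 0.007 0 0 0"

```text
clock: 12.82
tcp_pos: [0.5175, 0.1878, 0.1487]
orientation: [2.034, 2.393, 0.002]
contact_force: [-1.6, -1.0, 6.9]
grip_width: 0.0234
```

Force is steady at about 9 N net as the latch folds. I'll continue.

Call:
send_rows --pt "0.1 0 0 0.007 0 0 0" --pt "0.1 0 0 0.014 0 0 0" --pt "0.1 0 0 0.02 0 0 0" --pt "0.1 0 0 0.02 0 0 0"

```text
clock: 13.15
tcp_pos: [0.5164, 0.1877, 0.1452]
orientation: [-2.034, -2.394, 0.001]
contact_force: [-2.6, -0.7, 4.1]
grip_width: 0.0235
```

Call:
send_rows --pt "0.1 0 0 0.007 0 0 0" --pt "0.1 0 0 0.014 0 0 0" --pt "0.1 0 0 0.014 0 0 0"

```text
clock: 13.4
tcp_pos: [0.516, 0.1876, 0.1427]
orientation: [-2.033, -2.393, 0.002]
contact_force: [-3.6, -1.2, 4.1]
grip_width: 0.0234
```

Call:
send_rows --pt "0.1 0 0 0.007 0 0 0" --pt "0.1 0 0 0.014 0 0 0" --pt "0.1 0 0 0.014 0 0 0"

```text
clock: 13.65
tcp_pos: [0.5162, 0.1875, 0.1404]
orientation: [-2.034, -2.393, 0.002]
contact_force: [-4.2, 0.2, 3.0]
grip_width: 0.0232
```

Call:
send_rows --pt "0.1 0 -0.003 0.007 0 0 0" --pt "0.1 0 -0.005 0.014 0 0 0" --pt "0.1 0 -0.005 0.02 0 0 0" --pt "0.1 0 -0.005 0.02 0 0 0"

```text
clock: 13.98
tcp_pos: [0.5159, 0.1873, 0.1375]
orientation: [-2.034, -2.394, 0.001]
contact_force: [-4.0, -0.5, 1.3]
grip_width: 0.0228
```

Call:
send_rows --pt "0.1 0 0 0.007 0 0 0" --pt "0.1 0 0 0.014 0 0 0" --pt "0.1 0 0 0.014 0 0 0"

```text
clock: 14.23
tcp_pos: [0.516, 0.1873, 0.1354]
orientation: [-2.034, -2.394, 0.001]
contact_force: [-2.8, -0.2, 1.4]
grip_width: 0.0233
```

Call:
send_rows --pt "0.1 0 0 0.007 0 0 0" --pt "0.1 0 0 0.014 0 0 0" --pt "0.1 0 0 0.014 0 0 0"

```text
clock: 14.48
tcp_pos: [0.516, 0.1873, 0.1334]
orientation: [-2.034, -2.394, 0.001]
contact_force: [-3.9, -1.6, 0.4]
grip_width: 0.023
```

Call:
send_rows --pt "0.1 0 0 0.007 0 0 0" --pt "0.1 0 0 0.014 0 0 0" --pt "0.1 0 0 0.014 0 0 0"

```text
clock: 14.73
tcp_pos: [0.5157, 0.1872, 0.1311]
orientation: [-2.034, -2.394, 0.002]
contact_force: [-5.2, -0.0, -1.6]
grip_width: 0.0233
```

Call:
send_rows --pt "0.1 0 0 0.007 0 0 0" --pt "0.1 0 0 0.014 0 0 0" --pt "0.1 0 0 0.014 0 0 0"

```text
clock: 14.98
tcp_pos: [0.5173, 0.1876, 0.1295]
orientation: [2.034, 2.393, 0.003]
contact_force: [1.3, 0.2, -2.2]
grip_width: 0.023
```

Call:
send_rows --pt "0.1 0 0 0.007 0 0 0" --pt "0.1 0 0 0.007 0 0 0"

```text
clock: 15.15
tcp_pos: [0.5172, 0.1876, 0.1287]
orientation: [2.034, 2.393, 0.003]
contact_force: [-0.2, 0.8, -2.0]
grip_width: 0.0231
```

The latch snapped shut at a reading of about 0.130: the side force vanished and fz fell back to the handle's weight. Now the tug upward.

Call:
send_rows --pt "0.1 0 0 -0.015 0 0 0" --pt "0.1 0 0 -0.03 0 0 0" --pt "0.1 0 0 -0.04 0 0 0" --pt "0.1 0 0 -0.04 0 0 0"

```text
clock: 15.48
tcp_pos: [0.5167, 0.1876, 0.1351]
orientation: [2.034, 2.393, 0.002]
contact_force: [-0.2, 0.4, -2.1]
grip_width: 0.0235
```

Call:
send_rows --pt "0.1 0 0 -0.007 0 0 0" --pt "0.1 0 0 -0.014 0 0 0" --pt "0.1 0 0 -0.014 0 0 0"

```text
clock: 15.73
tcp_pos: [0.5163, 0.1875, 0.1368]
orientation: [2.034, 2.394, 0.0]
contact_force: [-0.2, 0.6, -1.7]
grip_width: 0.0229
```

Call:
send_rows --pt "0.1 0 0 -0.005 0 0 0" --pt "0.1 0 0 -0.01 0 0 0" --pt "0.1 0 0 -0.01 0 0 0"

```text
clock: 15.98
tcp_pos: [0.5162, 0.1875, 0.1382]
orientation: [2.034, 2.394, 0.0]
contact_force: [-0.1, -0.6, -2.7]
grip_width: 0.0235
```

Call:
send_rows --pt "0.1 0 0 -0.005 0 0 0" --pt "0.1 0 0 -0.01 0 0 0" --pt "0.1 0 0 -0.01 0 0 0"

```text
clock: 16.23
tcp_pos: [0.5163, 0.1875, 0.1397]
orientation: [2.034, 2.394, 0.0]
contact_force: [0.2, 0.5, -0.9]
grip_width: 0.0231
```

Call:
send_rows --pt "0.1 0 0 -0.005 0 0 0" --pt "0.1 0 0 -0.005 0 0 0"

```text
clock: 16.4
tcp_pos: [0.5161, 0.1874, 0.1403]
orientation: [-2.034, -2.394, 0.0]
contact_force: [-0.1, 0.6, -2.2]
grip_width: 0.0229
```

Call:
send_rows --pt "0.1 0 0 -0.005 0 0 0" --pt "0.1 0 0 -0.005 0 0 0"

```text
clock: 16.57
tcp_pos: [0.5161, 0.1873, 0.1408]
orientation: [-2.034, -2.394, 0.0]
contact_force: [0.6, 0.3, -5.7]
grip_width: 0.0238
```

Call:
send_rows --pt "0.1 0 0 -0.005 0 0 0" --pt "0.1 0 0 -0.005 0 0 0"

```text
clock: 16.73
tcp_pos: [0.516, 0.1873, 0.1414]
orientation: [-2.034, -2.394, 0.0]
contact_force: [1.6, 0.8, -8.4]
grip_width: 0.023
```

Call:
send_rows --pt "0.1 0 0 -0.005 0 0 0" --pt "0.1 0 0 -0.005 0 0 0"

```text
clock: 16.9
tcp_pos: [0.516, 0.1873, 0.142]
orientation: [-2.034, -2.394, 0.001]
contact_force: [2.6, 1.9, -12.3]
grip_width: 0.0232
```

Net tug is about 10 N. I'll hold it for 0.75 s.

Call:
send_rows --pt "0.1 0 0 0 0 0 0" --pt "0.1 0 0 0 0 0 0" --pt "0.1 0 0 0 0 0 0" --pt "0.1 0 0 0 0 0 0" --pt "0.1 0 0 0 0 0 0" --pt "0.1 0 0 0 0 0 0" --pt "0.1 0 0 0 0 0 0" --pt "0.1 0 0 0 0 0 0" --pt "0.1 0 0 0 0 0 0"

```text
clock: 17.65
tcp_pos: [0.516, 0.1873, 0.1424]
orientation: [-2.034, -2.394, 0.001]
contact_force: [2.6, 1.1, -14.0]
grip_width: 0.0232
```

Call:
send_rows --pt "0.1 0 0 0.015 0 0 0" --pt "0.1 0 0 0.03 0 0 0" --pt "0.1 0 0 0.045 0 0 0" --pt "0.1 0 0 0.06 0 0 0" --pt "0.1 0 0 0.075 0 0 0" --pt "0.1 0 0 0.085 0 0 0" --pt "0.1 0 0 0.085 0 0 0"

```text
clock: 18.23
tcp_pos: [0.5161, 0.1874, 0.1297]
orientation: [-2.034, -2.394, 0.0]
contact_force: [-0.1, 0.6, -2.3]
grip_width: 0.0231
```

Call:
send_rows --pt "0.1 0 0 0.007 0 0 0" --pt "0.1 0 0 0.007 0 0 0"

```text
clock: 18.4
tcp_pos: [0.5162, 0.1875, 0.1287]
orientation: [-2.034, -2.394, 0.0]
contact_force: [0.7, 0.4, -1.6]
grip_width: 0.0232
```

Call:
send_rows --pt "0.1 0 0 0.005 0 0 0" --pt "0.1 0 0 0.005 0 0 0"

```text
clock: 18.57
tcp_pos: [0.5162, 0.1874, 0.1279]
orientation: [-2.034, -2.394, 0.0]
contact_force: [-0.2, -0.3, -1.7]
grip_width: 0.0234
```

Call:
send_rows --pt "0.1 0 0 0.005 0 0 0" --pt "0.1 0 0 0.005 0 0 0"

```text
clock: 18.73
tcp_pos: [0.5162, 0.1875, 0.1272]
orientation: [2.034, 2.394, 0.0]
contact_force: [-0.3, -0.0, -1.9]
grip_width: 0.0232
```

Call:
send_rows --pt "0.1 0 0 0.004 0 0 0" --pt "0.1 0 0 0.004 0 0 0"

```text
clock: 18.9
tcp_pos: [0.5163, 0.1875, 0.1268]
orientation: [2.034, 2.394, 0.0]
contact_force: [0.0, -1.0, 1.0]
grip_width: 0.0231
```

Call:
send_rows --pt "0.35 0 0 0 0 0 0" --pt "0.45 0 0 0 0 0 0" --pt "0.6 0 0 0 0 0 0" --pt "0.6 0 0 0 0 0 0" --pt "0.6 0 0 0 0 0 0" --pt "0.6 0 0 0 0 0 0" --pt "0.6 0 0 0 0 0 0" --squeeze 20

```text
clock: 19.48
tcp_pos: [0.5162, 0.1874, 0.1266]
orientation: [2.034, 2.394, 0.0]
contact_force: [0.2, 0.3, -0.9]
grip_width: 0.0513
```

Call:
send_rows --pt "0.6 0 0 -0.03 0 0 0" --pt "0.6 0 0 -0.08 0 0 0" --pt "0.6 0 0 -0.15 0 0 0" --pt "0.6 0 0 -0.22 0 0 0" --pt "0.6 0 0 -0.22 0 0 0"

```text
clock: 19.9
tcp_pos: [0.5178, 0.1884, 0.1627]
orientation: [2.033, 2.392, 0.006]
contact_force: [-0.0, 0.1, 0.5]
grip_width: 0.0512
```

Call:
send_rows --pt "0.6 0 0 -0.2 0 0 0" --pt "0.6 0 0 -0.4 0 0 0" --pt "0.6 0 0 -0.6 0 0 0" --pt "0.6 0 0 -0.8 0 0 0" --pt "0.6 0 0 -0.8 0 0 0" --pt "0.6 0 0 -0.8 0 0 0"

```text
clock: 20.4
tcp_pos: [0.5172, 0.1881, 0.2819]
orientation: [2.033, 2.392, 0.006]
contact_force: [-0.3, -1.0, 0.1]
grip_width: 0.0512
```

```bash
python3 - <<'E'
from h import *
go([.516,.186,.28],9.5)
f=snap('side','s9');t=snap('top','t9')
m=cv2.resize(f['pixels'][175:265,170:280],None,fx=6,fy=6,interpolation=2)
n=np.hstack([f['pixels'][140:250,255:375],t['pixels'][165:275,270:390]])
n=cv2.resize(n,(660,56*1+4)) if 0 else n
cv2.imwrite('pics/c10.png',cv2.cvtColor(m,cv2.COLOR_RGB2BGR))
d=cv2.absdiff(f['pixels'],load('s0')['pixels']).max(2)>40
nn,_,st,_=cv2.connectedComponentsWithStats(d.astype(np.uint8))
print([s.tolist() for s in st[1:] if s[4]>15])
E
```

```text
t 20.4 tcp [0.5172 0.1881 0.2819] F [-0.3  -1.03  0.1 ] w 0.0512 q7 -0.46 shift [-0.0123 -0.0103  0.0123] turn [ 0.0014 -0.0001 -0.0013]
[[172, 0, 100, 166, 6880], [466, 0, 24, 107, 1204], [492, 0, 20, 60, 728], [485, 61, 27, 9, 161], [481, 70, 31, 12, 254], [497, 88, 15, 17, 161], [478, 92, 19, 37, 364], [479, 98, 33, 110, 939], [498, 118, 4, 12, 29], [459, 128, 8, 35, 166], [303, 159, 166, 107, 2059], [265, 185, 66, 28, 744], [209, 206, 21, 28, 325], [435, 207, 26, 92, 638], [467, 216, 10, 4, 32], [455, 231, 54, 57, 2089], [429, 267, 6, 24, 50]]
```

View pics/c10.png

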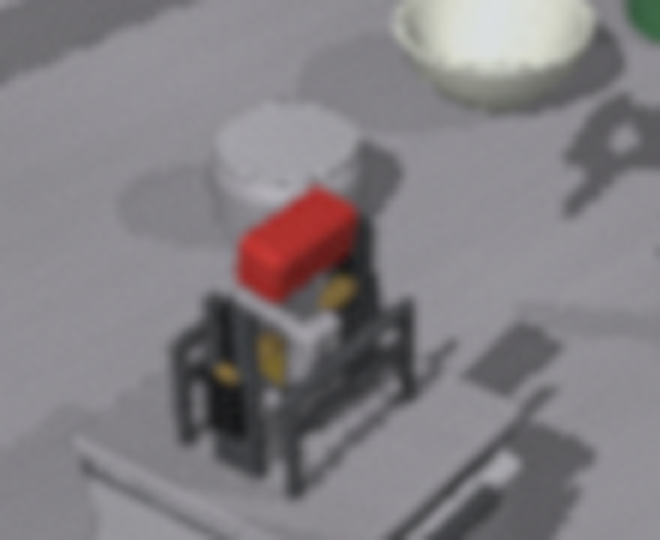

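```bash
python3 - <<'E'
from h import *
a=load('s0')['pixels'];b=load('s9')['pixels']
for n,lo,hi in(('purple',(125,90,40),(150,255,255)),('green',(50,100,40),(75,255,255)),('yellow',(18,140,90),(32,255,255)),('amber',(5,130,60),(14,255,255)),('blue',(105,120,50),(124,255,255))):
    for im in(a,b):
        m=cv2.inRange(cv2.cvtColor(im,cv2.COLOR_RGB2HSV),lo,hi);m[:, 360:]=0;c=np.argwhere(m);print(n,len(c),c.mean(0).round(1))
print(r.hand_in())
E
```

```text
purple 301 [215.8 304.6]
purple 315 [215.3 304.7]
green 619 [190.7 316.9]
green 593 [191.6 318.1]
yellow 965 [247.4 126.9]
yellow 1000 [247.4 127.9]
amber 818 [302.3 154.1]
amber 820 [302. 154.]
blue 91 [215.6 317.1]
blue 142 [212.7 316.5]
the job is handed in; nothing more can be done
None
```

The red handle is hooked on the bin's crossbar with the latch shut, and I handed the job in at about 20.5 s of the 56 s allowed.

- **Insertion:** I took the handle from its stand and pushed the hook down by feel. The push read at most about 9 N net between steps. The latch flipped shut about 3 mm above the fully-home position: the side force vanished and the vertical force fell back to the handle's weight.
- **Tug:** When I raised the handle, the latch met the bar about 13 mm above fully home, as the description says it should. I held the tug for 0.75 s at 10 to 12 N net of the handle's weight, and the hook rose about 2 mm further as the bar gave.
- **Release:** I lowered the handle until it rested on the bar with about 3 N, opened the fingers and backed away.
- **Last checks:** The final picture shows the handle resting on the bar between the ears, with the gripper clear. Colour checks put the purple look-alike and the amber bottle where they were to within half a pixel. The green and yellow checks shifted by about 1 px. I put that down to shadow changes and the handle now covering part of the bar. The blue stand shows more pixels because the handle has left it.

**Disagreement:** The z reading did not match the camera or touch. My first close found nothing, because the fingers were about 38 mm higher than the reading implied. I found the grip top by a light touch of about 11 N and used that offset from then on.

The latch itself was not visible in the last picture, so its being shut rests on the force readings and the tug. I viewed all 12 pictures allowed, over the 8 planned.

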